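# Sanitise the pocket things: load the bin, hasp it shut, click the timer to four

## Task

Sanitise whatever pocket things lie on the ledge (of torch, car fob, bottle opener and spectacle case, those that are there): tilt the sanitiser's bin fully out, put them all in it and tilt it fully shut. Then swing the hasp over until it lies flat over its staple, and last turn the timer dial clockwise, click by click, to the fourth mark after off. Leave the key bowl, padlock and coaster where they are.

Things in the scene. Friction and masses are not known exactly. Their poses are not given: they have to be found in the camera images.
- sanitiser_top (a point): Middle of the front edge of the top of the sanitiser, a fixed pale plastic box 165 deep, 300 wide, 175 mm high. Axes: x from its front face (towards the robot) to its back, y to its left seen from the robot, z up. Its whole front is the tilt-out bin's panel; on its top stand the dial (x +55, y -95 mm) and the hasp (y +105 mm).
- bin (a joint): Tilt of the bin, rad: 0 shut, 0.95 fully out against a stop (at least 0.8 counts as out). It turns on a level hinge along y at the foot of the front face, 14 mm above the ledge; its top comes towards the robot. Nearly balanced, it falls gently from about half way to either stop, and a few N at the handle move it. Starts shut. Out, its mouth reaches 125 mm out from the box's front, its panel's top edge 108 mm above the ledge.
- bin_handle (a point): Middle of the bin's handle: a round steel bar 10 mm thick, 100 mm long along y, on two end posts, its axis 30 mm above the panel's top edge (205 mm above the ledge when shut), 191 mm from the hinge. Pinch it from above with the fingers before and behind it; it can turn between them. Axes turn with the bin.
- bin_inside (a point): Point inside the bin, turning with it: 55 mm behind the panel's inner face, 50 mm above the hinge. x to the bin's back, y left, z up from its floor. Panel 12 mm thick, 296 wide, 161 high; trough inside 270 wide, 107 deep, side and back walls 95 mm high. In the bin = centre within -60..55 mm in x, 137 in y, -50..95 in z of this point.
- hasp (a joint): Swing of the hasp, rad: 0 lying flat forwards over the staple (under 0.12 counts as shut), pi/2 upright, up to 2.5 thrown back. It stays where it is left (stiff hinge, about 0.6 N at its end to move it). If the bin is not shut it lands on the staple and does not close.
- hasp_hinge (a point): Middle of the hasp's hinge pin, on the box's top, 35 mm behind its front edge, 6 mm above the top; pin along y, its axes turn with the hasp.
- hasp_end (a point): Upper face of the hasp's end plate, 72 mm from the hinge pin. Hasp: steel strap 44 wide, 91 long from the pin, 4 mm thick, with a slot and a rolled front edge. Shut, its end plate sticks out 22 to 56 mm in front of the box, its upper face 7 mm above the box's top, and can be pressed from above; the staple on the bin stands up through the slot, 22 mm above the top.
- dial (a joint): Turn of the timer dial, rad, clockwise from above: 0 is off (round mark), then five line marks one click (pi/6 = 0.524) apart; fourth mark = 2.094, wanted within 0.13. It rests only at the marks; let go between two it springs to the nearer. Turning takes about 0.1 N m. At the start it stands at off, one or two.
- dial_grip (a point): Dial's axis at grip height, 32 mm above the box's top. Grip: upright bar 60 long, 14 thick, from 14 to 46 mm above the top, on a round skirt of 58 mm. At joint value v the bar's pointing end (white line) looks 1.309 - v rad anticlockwise, from above, of the box's x axis. The point's own x axis is 1.309 rad clockwise of the pointing end.
- torch_mid (a point): Centre of the yellow plastic torch, 149 long (along its x), square 44 mm ends, round barrel 34 mm thick between them that is gripped; centre 22 mm up as it lies. 160 g. None if absent.
- fob_mid (a point): Centre of the black car fob, 80 x 42 x 18 mm, long along its x, lying flat. 70 g. None if absent.
- opener_mid (a point): Grip centre of the steel bottle opener: handle 100 long, 26 wide, 14 mm thick, reaching 60 mm to -x and 40 to +x of this point, then a flat looped head 42 mm wide to +88 mm. 7 mm up as it lies. 150 g. None if absent.
- case_mid (a point): Centre of the hard brown spectacle case, 145 x 48 x 36 mm, long along its x, lying flat. 130 g. None if absent.
- key_bowl: Speckled stoneware key bowl, 120 mm wide, 52 mm high, origin under its centre. Leave alone.
- padlock: Spare brass padlock, 75 x 50 x 22 mm, lying. Leave alone.
- coaster: Round glass coaster, 90 mm wide, 8 mm thick. Leave alone.
Mind the look-alikes: they are no part of the job. Of the things that look like the part that bears torch_mid, take the one that is nearest to the robot's base at the start.

How it is judged:
By the outcome, as a careful person would: the job done as asked, in the order asked, and still so for the second after the job is handed in, with the robot touching nothing.
Of torch, fob, opener, case only 2 to 4 are there at a start; the rules pass over those that are not, and their reading is None.
At some moment in a run one of torch, fob, opener, case may be knocked a few centimetres aside while the robot is not near it.
Once in a run the grip may slacken for a moment while it holds something.
It also fails if it takes over 210 s, if anything falls off the work surface, if the arm or the gripper's body presses on something with over 40 N, if the wrist force passes 120 N, or if a joint passes its speed limit or range.

## Robot

A 6-joint arm with a two-finger parallel gripper is mounted at the origin on the work surface. World frame = base frame: x ahead of the robot, y to its left, z up, the work surface at z = 0. Lengths are in mm, angles in rad, forces in N, time in s.
With the tool pointing down it reaches from about 350 to 975 mm from the base axis. Payload 4.9 kg.
Tool frame: the origin (TCP) lies at the very end of the fingers, on their centre line; the grasp point (between the pads) lies 19 mm behind it; z points along the fingers, y is the line along which they close (so a half turn about z gives the same grasp; the last joint's range is limited). The gripper opens to 85 mm and grips with 20 to 120 N. Pads are 22 mm wide; open, the fingers measure 114 mm over their backs; the gripper's body (76 mm by 85 mm) begins 54 mm behind the grasp point. The pads swing forward as they close: fully open they stand 13 mm farther back than shut.
Start: joints at [-1.357, 0.053, 1.613, -0, 1.476, -0.119], TCP at [204.176, -590.689, 231.304] pointing down, gripper open.
Joint ranges: [-3.01, 3.01], [-1.01, 2.22], [0.06, 2.58], [-1.02, 4.17], [0.09, 2.62], [-3.14, 3.14]. Speed limits (rad/s): [2.57, 2.57, 3.14, 3.14, 3.14, 3.14].

## Interface

Orientations are given as [roll, pitch, yaw] about the fixed x, y, z axes, in that order (R = Rz(yaw) Ry(pitch) Rx(roll)).
In Python, from bench import env, snapshot, camera_params, order, spotter gives the robot as it stands.
- The arm moves only by the tool step_arm, never from a script. Its argument "rows" is one flat list of numbers, 7 for each row, row after row: the gripper command: -1 is fully open, 1 is shut, values between are in proportion, then the shift along the tool's x, y, z as a fraction of full scale, then the turn, a rotation vector about the tool's x, y, z as a fraction of full scale. A call has 1 to 20 rows; each row shifts and turns the commanded pose from where the row before left it, along the tool's axes as they then stand; what a row does not reach is not made up. Full scale, the value 1, is 0.05 m for a shift and 0.08 rad for a turn. A row lasts 1/10 s, in which the tool goes at most 50 mm and 8.59 degrees, less where a joint would pass 70% of its speed; a pose out of reach is approached as far as the arm can. A call with a number of a shift or a turn outside -1 to 1 is refused whole. A call with a gripper value outside its range is refused whole. The fingers move at their own pace and stop on an object; "grip_force" is the grip in N (left out, the last holds). Time passes only in rows, so rows that do not move let the fingers close. It gives the time, the measured TCP pose, the force, the opening and the grip force at its end, in the units of the state.
- env.state(): the state, without advancing time (a new reading comes with each control period).
- snapshot(name): name is "scene" or "top" or "wrist"; returns the picture (480x640x3 uint8, blue, green, red); there is no depth.
- camera_params(name): a dict with "mtx" (3x3 intrinsics, pixels), "rvec" (rotation vector, rad) and "tvec" (3), from world to camera coordinates, as OpenCV has them. Camera axes: x right, y down, z forward; pixel columns grow to the right and rows downward; lengths in mm; the calibration is good to about 2 mm. The wrist camera is an equidistant fisheye: a pixel r from the principal point sees the ray r / f radians off the axis. A picture is of the moment at which its call begins: read the wrist's pose just before it. camera_params takes no time and is no camera call; for the wrist camera it gives the pose at the moment of the call.
- order.finish_job(): hands the job in; it is judged then, once.
Trained networks look in the newest picture that a camera, given by its name, has taken for a name from the list of things; names that differ only in an ending like _2 or _b are one class to them, and where a whole thing is asked for, a point or a joint stands for the part that bears it (a point fixed in the world has none). Each returns a list of dicts, best first, with "conf" (0 to 1); they miss things now and then, are a little off and sometimes report something else, mostly with a low value. They report only what shows in the picture. A call takes as long as a camera call. They do not tell look-alikes from the thing itself.
- spotter.search_frame(camera, target): "xyz" ([x, y, z] in mm, in world coordinates, good to about 4 mm: the middle of the surface that is visible of it).
- spotter.masks_of(camera, target): "pixels" (480x640 bool, what is visible of it).
The state is a dict: "t": time; "joints": joint angles; "joint_velocities": joint speeds; "joint_torque": joint torques, N m; "ee_pos": TCP position; "eef_rot": TCP orientation; "wrist_force": force on the tool from outside, world axes, zero at the start; "moment": the same for the moment, N m; "opening": finger opening in mm; "finger_force": force on a finger pad.
Only numpy, scipy, OpenCV 4.12 (cv2) and the standard library are available. Lean on these libraries where they do the work, as an engineer would, in place of code of your own. Each camera call takes 0.05 s, during which the arm holds its last target. There are 200 camera calls.

## Working session

There is one attempt and no reset: what is moved stays moved. The work goes in short steps, Python scripts to look and compute and a tool call to move; the robot and the scene stay as the last step left them, time stands still between calls to the robot, and variables do not carry over. Pictures are saved under pics/ and viewed, at most 16 in all, crops included, and the job is handed in when it is done.

Besides the shell and the picture viewer there is one more tool, called after "Request:" as name(argument=value, ...) on one line, values as JSON. step_arm: Moves the arm, as the interface text tells. Shift numbers are shares of 0.05 m and turn numbers shares of 0.08 rad, none past 1 either way. Its arguments: {"type":"object","properties":{"rows":{"type":"array"},"grip_force":{"type":"number"}},"required":["rows"]}

```bash
ls; mkdir -p pics
python3 - <<'E'
from bench import env,snapshot,camera_params,spotter
import cv2,numpy as np
s=env.state(); print(s['t'],s['ee_pos'],s['eef_rot'],s['opening'])
a=snapshot('scene');b=snapshot('top')
cv2.imwrite('pics/scene0.png',a);cv2.imwrite('pics/top0.png',b)
for n in ['torch_mid','fob_mid','opener_mid','case_mid','bin_handle','hasp_end','dial_grip','key_bowl','padlock','coaster']:
  for c in ['top','scene']:
    print(n,c,[(np.round(d['xyz']).tolist(),round(d['conf'],2)) for d in spotter.search_frame(c,n)])
for c in ['top','scene']:
  p=camera_params(c);print(c,(-cv2.Rodrigues(np.array(p['rvec']))[0].T@np.array(p['tvec']).ravel()).round())
E
```

```text
pics
0.0 [ 204.02208735 -590.11643245  230.07827691] [-3.13960641e+00 -2.48018635e-04  3.32778540e-01] 85.63869892200397
torch_mid top [([542.0, 324.0, 39.0], 0.9), ([567.0, 521.0, 40.0], 0.9)]
torch_mid scene [([582.0, 491.0, 33.0], 0.88), ([522.0, 347.0, 36.0], 0.41)]
fob_mid top []
fob_mid scene []
opener_mid top [([419.0, -308.0, 12.0], 0.92)]
opener_mid scene [([421.0, -316.0, 12.0], 0.78)]
case_mid top []
case_mid scene []
bin_handle top [([602.0, -7.0, 136.0], 0.74)]
bin_handle scene [([616.0, -48.0, 174.0], 0.72)]
hasp_end top [([668.0, 111.0, 228.0], 0.62), ([606.0, -2.0, 139.0], 0.17)]
hasp_end scene [([676.0, 98.0, 236.0], 0.69), ([716.0, 359.0, 27.0], 0.64)]
dial_grip top [([418.0, -310.0, 12.0], 0.16)]
dial_grip scene [([690.0, -98.0, 197.0], 0.63), ([615.0, -46.0, 174.0], 0.54)]
key_bowl top [([723.0, 330.0, 28.0], 0.98), ([669.0, 106.0, 234.0], 0.72)]
key_bowl scene [([717.0, 357.0, 30.0], 0.6)]
padlock top [([747.0, -263.0, 27.0], 0.65), ([692.0, -346.0, 9.0], 0.23)]
padlock scene [([751.0, -267.0, 18.0], 0.86), ([679.0, 97.0, 238.0], 0.66)]
coaster top [([691.0, -346.0, 12.0], 0.7), ([670.0, 113.0, 222.0], 0.22)]
coaster scene [([697.0, -348.0, 11.0], 0.82)]
top [ 284.   82. 1665.]
scene [1133. -621.  764.]
```

View pics/top0.png

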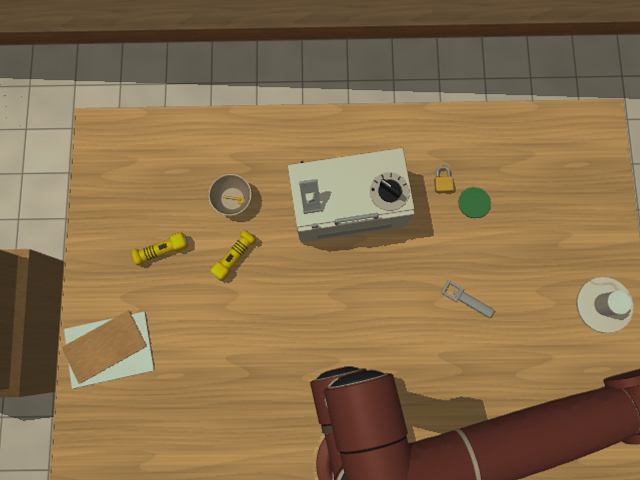

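View pics/scene0.png

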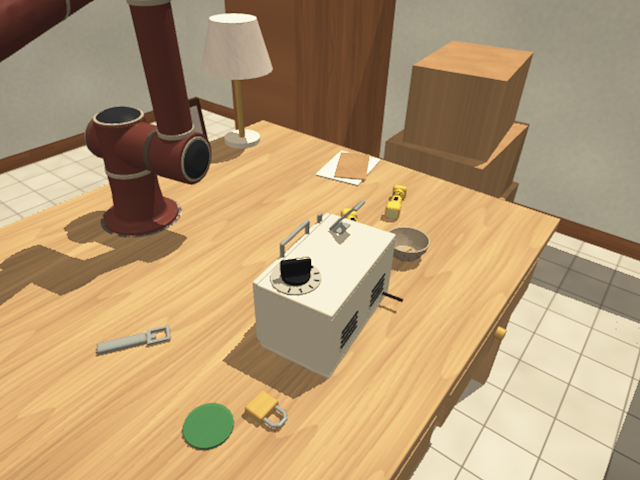

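The top view shows two torch look-alikes, at px (234,255) and (160,249). By distance from the base (632 mm against 768 mm), the torch is the one at (234,255). The opener is at (468,299), and the box at (350,190) has its hasp up at (311,195) and its dial at (390,190). No fob or case shows. The brown thing at (105,345) is a flat sheet.

```bash
cat > h.py <<'E'
from bench import env,snapshot,camera_params,spotter,order
import cv2,numpy as np
from scipy.spatial.transform import Rotation as Ro
def ray(c,uv,z,p=None):
    p=p or camera_params(c);R=cv2.Rodrigues(np.array(p['rvec'],float))[0];t=np.array(p['tvec'],float).ravel();K=np.array(p['mtx'])
    uv=np.atleast_2d(np.array(uv,float))
    d=np.c_[(uv[:,0]-K[0,2])/K[0,0],(uv[:,1]-K[1,2])/K[1,1],np.ones(len(uv))]
    if c=='wrist':
        r=np.hypot(d[:,0],d[:,1])+1e-9; d=np.c_[d[:,0]/r*np.sin(r),d[:,1]/r*np.sin(r),np.cos(r)]
    d=d@R; o=-R.T@t; return o+d*((z-o[2])/d[:,2])[:,None]
def proj(c,X):
    p=camera_params(c); return cv2.projectPoints(np.array(X,float).reshape(-1,1,3),np.array(p['rvec'],float),np.array(p['tvec'],float),np.array(p['mtx'],float),None)[0].reshape(-1,2)
def axis(c,name,z,near=None):
    out=[]
    for d in spotter.masks_of(c,name):
        v,u=np.nonzero(d['pixels']); P=ray(c,np.c_[u,v],z)[:,:2]
        r=cv2.minAreaRect(P.astype(np.float32)); w,V=np.linalg.eigh(np.cov(P.T))
        out.append((round(d['conf'],2),len(u),P.mean(0).round(),np.round(r[0]),np.round(r[1]),round(np.arctan2(V[1,1],V[0,1]),3)))
    return out
def st():
    s=env.state();R=Ro.from_euler('xyz',s['eef_rot']).as_matrix();print('t',round(s['t'],2),'p',np.round(s['ee_pos'],1),'z',R[:,2].round(3),'y',R[:,1].round(3),'op',round(s['opening'],1),'F',np.round(s['wrist_force'],1));return s,R
E
python3 - <<'E'
from h import *
a=snapshot('top')
for n,z in [('torch_mid',22),('opener_mid',10)]:
  for o in axis('top',n,z): print(n,*o)
c=a[140:290,205:425]; cv2.imwrite('pics/top1.png',cv2.resize(c,None,fx=3.6,fy=3.6,interpolation=cv2.INTER_CUBIC))
E
```

```text
torch_mid 0.93 806 [547. 327.] [549. 325.] [ 49. 152.] 2.455
torch_mid 0.9 829 [570. 525.] [570. 527.] [ 50. 157.] 1.908
opener_mid 0.72 537 [ 420. -308.] [ 421. -313.] [148.  43.] 1.035
```

View pics/top1.png

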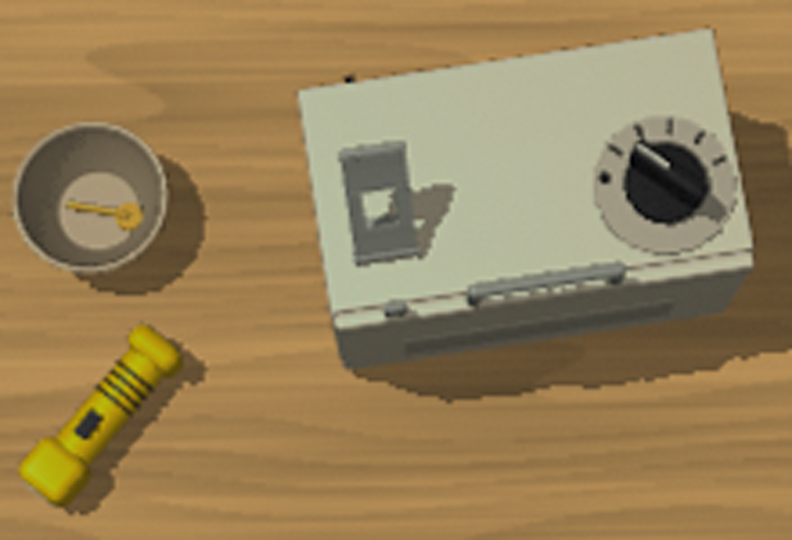

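The crop confirms the chosen torch at (100,415) with a clear barrel. The dial bar points about 46° anticlockwise of the box's x axis, so it stands at mark one. Next is the box pose.

Run:
```python
from h import *
f=lambda u,v:(205+(u+.5)/3.6-.5,140+(v+.5)/3.6-.5)
P=ray('top',[f(300,92),f(712,30),f(752,252),f(334,316)],175)[:,:2]
print(P.round(1)); e=lambda i,j:np.linalg.norm(P[i]-P[j]).round(1)
print(e(0,1),e(1,2),e(2,3),e(3,0))
for i,j in[(0,1),(3,2)]: d=P[j]-P[i];print(np.arctan2(d[0],-d[1]))
# yaw psi: box x=(cos,sin)
d=(P[1]-P[0]); d/=np.linalg.norm(d); yv=-d; xv=np.array([yv[1],-yv[0]]); print('x',xv,'yaw',np.arctan2(xv[1],xv[0]))
back=(P[0]+P[1])/2; top=back-165*xv; print('top ref',top, 'front line off', [(q-top)@xv for q in P],[(q-top)@yv for q in P])
h=ray('top',[f(472,297),f(620,270)],205)[:,:2];print('handle',h,h.mean(0),[((q-top)@xv,(q-top)@yv) for q in h])
d=ray('top',[f(667,183)],205)[0,:2];print('dial',(d-top)@xv,(d-top)@yv)
# hasp far edge & pin
for q in [(388,258),(375,148)]:
  for z in (181,230,260): h=ray('top',[f(*q)],z)[0,:2];print(z,(h-top)@xv,(h-top)@yv)
s,R=st()
```

```text
[[ 753.8  164.9]
 [ 794.8 -128.8]
 [ 632.1 -149.9]
 [ 591.3  142.1]]
296.6 164.1 294.8 164.2
0.13871592931768087
0.1390126582044975
x [0.99039436 0.13827149] yaw 0.13871592931768084
top ref [610.91429005  -4.73015806] front line off [np.float64(165.00000000000003), np.float64(165.00000000000003), np.float64(0.9305197949937689), np.float64(0.8430386875508814)] [np.float64(148.27854511332083), np.float64(-148.27854511332083), np.float64(-146.69252452445204), np.float64(148.12577177924175)]
handle [[596.77524405  46.73248737]
 [613.97896115 -54.65217753]] [605.3771026   -3.95984508] [(np.float64(-6.887414660689887), np.float64(52.92334093486038)), (np.float64(-3.867559165952733), np.float64(-49.866243315778235))]
dial 51.612367492810996 -92.30250326297974
181 34.51933387749476 104.93933869165276
230 23.086844406428387 105.81302915216723
260 16.087361056795846 106.34794167901283
181 114.3247768083421 102.0054393952003
230 100.2576302728395 102.97598814286746
260 91.64509157763392 103.57020166184735
t 1.25 p [ 204.2 -590.7  231.3] z [ 0.  0. -1.] y [ 0.327 -0.945 -0.   ] op 85.3 F [ 1.2 -0.6  1.2]
```

```bash
cat >> h.py <<'E'
O=np.array([611,-5.]);PSI=.139
def box(x,y):
    c,s=np.cos(PSI),np.sin(PSI); return O+[c*x-s*y,s*x+c*y]
def inbox(p):
    c,s=np.cos(PSI),np.sin(PSI); d=np.array(p[:2])-O; return np.array([c*d[0]+s*d[1],-s*d[0]+c*d[1]])
def go(xyz,yaw=None,pos=None,R=None):
    s,R0=st(); R=R0; d=R.T@(np.array(xyz)-s['ee_pos'])/50
    print('shift units',d.round(2))
    if yaw is not None:
        T=Ro.from_euler('xyz',[np.pi,0,yaw]).as_matrix(); print('turn units',(Ro.from_matrix(R.T@T).as_rotvec()/.08).round(2))
E
python3 -c "
from h import *
go([580,-8,330],1.71)"
```

```text
t 1.25 p [ 204.2 -590.7  231.3] z [ 0.  0. -1.] y [ 0.327 -0.945 -0.   ] op 85.3 F [ 1.2 -0.6  1.2]
shift units [10.91 -8.56 -1.97]
turn units [ -0.    -0.   -17.22]
```

Request:
step_arm(rows=[-1, 0, 0, -0.5, 0, 0, 0, -1, 0.5, -0.4, -0.5, 0, 0, -1, -1, 0.7, -0.55, -0.5, 0, 0, 0, -1, 0.7, -0.55, -0.5, 0, 0, 0, -1, 0.7, -0.55, 0, 0, 0, 0, -1, 0.7, -0.55, 0, 0, 0, 0, -1, 0.7, -0.55, 0, 0, 0, 0, -1, 0.7, -0.55, 0, 0, 0, 0, -1, 0.7, -0.55, 0, 0, 0, 0, -1, 0.7, -0.55, 0, 0, 0, 0, -1, 0.7, -0.55, 0, 0, 0, 0, -1, 0.7, -0.55, 0, 0, 0, 0, -1, 0.7, -0.55, 0, 0, 0, 0, -1, 0.7, -0.55, 0, 0, 0, 0, -1, 0, 0, 0, 0, 0, 0])

```text
t: 2.75
ee_pos: [474.1, -90.3, 330.4]
eef_rot: [-3.141, -0.001, 0.42]
wrist_force: [-0.2, -0.2, 0.7]
opening: 85.2
finger_force: 0.0
```

Request:
step_arm(rows=[-1, 0, 0, 0, 0, 0, -1, -1, 0, 0, 0, 0, 0, -1, -1, 0, 0, 0, 0, 0, -1, -1, 0, 0, 0, 0, 0, -1, -1, 0, 0, 0, 0, 0, -1, -1, 0, 0, 0, 0, 0, -1, -1, 0, 0, 0, 0, 0, -1, -1, 0, 0, 0, 0, 0, -1, -1, 0, 0, 0, 0, 0, -1, -1, 0, 0, 0, 0, 0, -1, -1, 0, 0, 0, 0, 0, -1, -1, 0, 0, 0, 0, 0, -1, -1, 0, 0, 0, 0, 0, -1, -1, 0, 0, 0, 0, 0, -1, -1, 0, 0, 0, 0, 0, -1, -1, 0, 0, 0, 0, 0, -1, -1, 0, 0, 0, 0, 0, 0])

```text
t: 4.45
ee_pos: [472.5, -95.1, 330.3]
eef_rot: [-3.142, 0.0, 1.692]
wrist_force: [0.1, -0.1, 1.3]
opening: 85.7
finger_force: 0.0
```

Run:
```python
from h import *
a=snapshot('wrist'); cv2.imwrite('pics/w1.png',a); print(camera_params('wrist')['mtx'])
b=snapshot('top')
for n in ['bin_handle','hasp_end','dial_grip']: print(n,[(np.round(d['xyz']).tolist(),round(d['conf'],2)) for d in spotter.search_frame('wrist',n)])
for n in ['fob_mid','case_mid']: print(n,[(np.round(d['xyz']).tolist(),round(d['conf'],2)) for d in spotter.search_frame('top',n)])
go([*box(-6,0),240],1.71)
```

```text
[[371.64829954   0.         318.78270039]
 [  0.         371.64829954 237.6700824 ]
 [  0.           0.           1.        ]]
bin_handle [([604.0, -7.0, 140.0], 0.56)]
hasp_end [([664.0, 110.0, 222.0], 0.94)]
dial_grip [([673.0, -83.0, 203.0], 0.84)]
fob_mid [([541.0, 326.0, 37.0], 0.46)]
case_mid []
t 4.8 p [472.7 -94.5 330.3] z [-0.  0. -1.] y [ 0.993  0.121 -0.   ] op 85.3 F [-0.1 -0.7  0.6]
shift units [1.44 2.84 1.81]
turn units [-0.   -0.   -0.22]
```

View pics/w1.png

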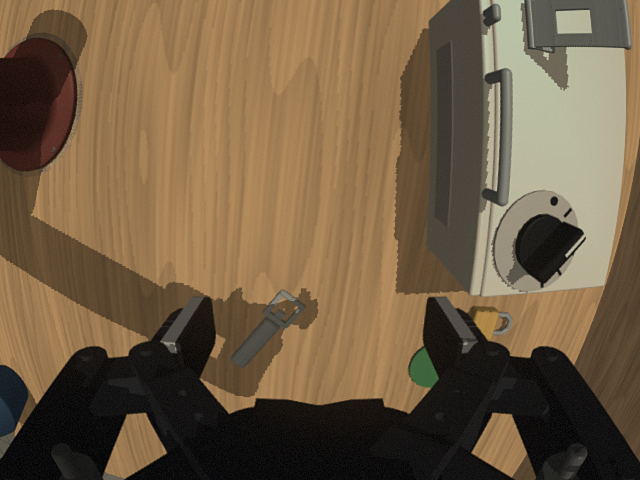

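The wrist view shows the handle bar from (503,72) to (496,198) and the dial at (545,245). The hasp is thrown back at (578,22).

Run:
```python
from h import *
P=ray('wrist',[(506,74),(500,198)],205);print(P.round(1),P.mean(0).round(1),[inbox(p).round(1) for p in P])
P=ray('wrist',[(494,60),(479,285)],175);print([inbox(p).round(1) for p in P], 'gap line')
P=ray('wrist',[(536,248)],189);print('dial skirt',[inbox(p).round(1) for p in P])
go([*box(-6,0),240],1.71)
```

```text
[[601.7  46.8 205. ]
 [613.2 -51.6 205. ]] [607.4  -2.4 205. ] [array([-2. , 52.6]), array([ -4.3, -46.4])]
[array([ 2.6, 69.5]), array([-1.000e-01, -1.343e+02])] gap line
dial skirt [array([ 48.8, -94.7])]
t 4.8 p [472.7 -94.5 330.3] z [-0.  0. -1.] y [ 0.993  0.121 -0.   ] op 85.3 F [-0.1 -0.7  0.6]
shift units [1.44 2.84 1.81]
turn units [-0.   -0.   -0.22]
```

Request:
step_arm(rows=[-1, 0.5, 0.95, 0.4, 0, 0, -0.2, -1, 0.5, 0.95, 0.4, 0, 0, 0, -1, 0.5, 0.9, 0.4, 0, 0, 0, -1, 0, 0, 0.4, 0, 0, 0, -1, 0, 0, 0.4, 0, 0, 0, -1, 0, 0, 0.4, 0, 0, 0, -1, 0, 0, 0.35, 0, 0, 0, -1, 0, 0, 0, 0, 0, 0])

```text
t: 5.6
ee_pos: [584.7, -12.2, 196.2]
eef_rot: [-3.136, -0.002, 1.709]
wrist_force: [-0.1, -0.7, -0.6]
opening: 85.2
finger_force: 0.0
```

Run:
```python
from h import *
go([607,-3,191],1.71)
```

```text
t 5.6 p [584.7 -12.2 196.2] z [-0.006  0.001 -1.   ] y [ 0.99   0.137 -0.006] op 85.2 F [-0.1 -0.7 -0.6]
shift units [0.12 0.47 0.1 ]
turn units [-0.07 -0.02 -0.02]
```

Request:
step_arm(rows=[-1, 0, 0.25, 0.1, 0, 0, 0, -1, 0.1, 0.2, 0, 0, 0, 0, -1, 0, 0, 0, 0, 0, 0, 1, 0, 0, 0, 0, 0, 0, 1, 0, 0, 0, 0, 0, 0, 1, 0, 0, 0, 0, 0, 0, 1, 0, 0, 0, 0, 0, 0, 1, 0, 0, 0, 0, 0, 0, 1, 0, 0, 0, 0, 0, 0, 1, 0, 0, 0, 0, 0, 0], grip_force=30)

```text
t: 6.6
ee_pos: [607.3, -4.5, 194.9]
eef_rot: [-3.139, -0.0, 1.709]
wrist_force: [-6.7, -0.7, 3.3]
opening: 8.7
finger_force: 29.4
```

Request:
step_arm(rows=[1, 0, -0.19, 0.01, 0, 0, 0, 1, 0, -0.19, 0.01, 0, 0, 0, 1, 0, -0.19, 0.02, 0, 0, 0, 1, 0, -0.19, 0.03, 0, 0, 0, 1, 0, -0.19, 0.04, 0, 0, 0, 1, 0, -0.18, 0.05, 0, 0, 0, 1, 0, -0.18, 0.06, 0, 0, 0, 1, 0, -0.18, 0.07, 0, 0, 0, 1, 0, -0.17, 0.08, 0, 0, 0, 1, 0, -0.17, 0.09, 0, 0, 0, 1, 0, -0.16, 0.1, 0, 0, 0, 1, 0, -0.16, 0.1, 0, 0, 0, 1, 0, -0.15, 0.11, 0, 0, 0, 1, 0, -0.15, 0.12, 0, 0, 0, 1, 0, -0.14, 0.13, 0, 0, 0, 1, 0, -0.14, 0.13, 0, 0, 0, 1, 0, 0, 0, 0, 0, 0])

```text
t: 8.3
ee_pos: [472.8, -23.2, 136.1]
eef_rot: [3.139, 0.0, 1.708]
wrist_force: [9.1, -0.4, -9.2]
opening: 8.5
finger_force: 29.4
```

Request:
step_arm(rows=[0.6, 0, 0, 0, 0, 0, 0, 0.6, 0, 0, 0, 0, 0, 0, 0.6, 0, 0, 0, 0, 0, 0, 0.6, 0, 0, -0.3, 0, 0, 0, 0.6, 0, 0, -0.5, 0, 0, 0, 0.6, 0, 0, -0.8, 0, 0, 0, -1, 0, 0, -0.8, 0, 0, 0, -1, 0, 0, -0.9, 0, 0, 0, -1, 0, -0.5, -0.9, 0, 0, 0, -1, 0, -0.5, 0, 0, 0, 0])

```text
t: 9.3
ee_pos: [425.8, -30.4, 355.8]
eef_rot: [3.128, 0.005, 1.71]
wrist_force: [0.4, 0.0, 0.1]
opening: 74.1
finger_force: 0.0
```

Run:
```python
from h import *
b=snapshot('top'); cv2.imwrite('pics/top2.png',b)
for n,z in [('torch_mid',22),('opener_mid',10),('fob_mid',9),('case_mid',30)]:
  for o in axis('top',n,z): print(n,*o)
st()
```

```text
torch_mid 0.6 838 [546. 327.] [549. 324.] [ 52. 153.] 2.452
torch_mid 0.55 799 [571. 524.] [571. 527.] [ 51. 155.] 1.921
opener_mid 0.73 515 [ 418. -312.] [ 419. -313.] [146.  42.] 1.01
t 9.55 p [424.2 -29.9 346.1] z [ 0.  0. -1.] y [0.99  0.138 0.   ] op 85.6 F [-0.2 -0.7 -1.5]
```

View pics/top2.png

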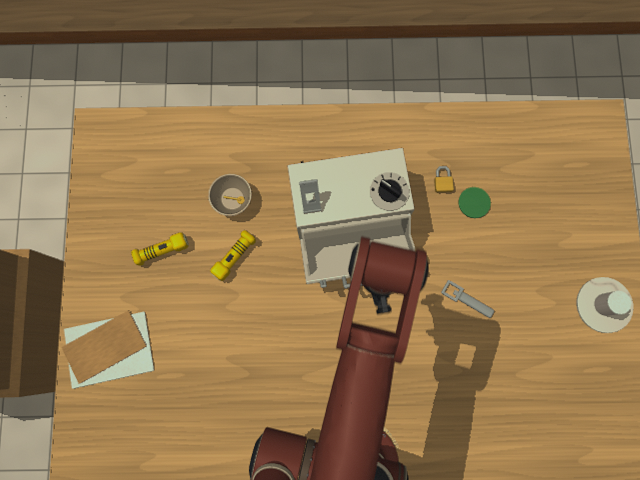

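The bin is fully out, with its mouth visible at (355,255). The torch (234,255) and opener (468,299) are unmoved, and there is still no fob or case.

Run:
```python
from h import *
go([549,324,200],2.452)
```

```text
t 9.55 p [424.2 -29.9 346.1] z [ 0.  0. -1.] y [0.99  0.138 0.   ] op 85.6 F [-0.2 -0.7 -1.5]
shift units [6.67 3.44 2.92]
turn units [ 0.01  0.   -9.29]
```

Request:
step_arm(rows=[-1, 0.74, 0.37, 0, 0, 0, 0, -1, 0.74, 0.37, 0, 0, 0, 0, -1, 0.74, 0.37, 0, 0, 0, 0, -1, 0.74, 0.37, 0, 0, 0, 0, -1, 0.74, 0.37, 0, 0, 0, 0, -1, 0.74, 0.37, 0, 0, 0, 0, -1, 0.74, 0.37, 0.2, 0, 0, 0, -1, 0.74, 0.37, 0.2, 0, 0, 0, -1, 0.74, 0.37, 0.2, 0, 0, 0, -1, 0, 0, 0.2, 0, 0, -0.93, -1, 0, 0, 0.2, 0, 0, -0.93, -1, 0, 0, 0.2, 0, 0, -0.93, -1, 0, 0, 0.2, 0, 0, -0.93, -1, 0, 0, 0.2, 0, 0, -0.93, -1, 0, 0, 0.2, 0, 0, -0.93, -1, 0, 0, 0.2, 0, 0, -0.93, -1, 0, 0, 0.2, 0, 0, -0.93, -1, 0, 0, 0.2, 0, 0, -0.93, -1, 0, 0, 0.2, 0, 0, -0.93, -1, 0, 0, 0.2, 0, 0, 0])

```text
t: 11.55
ee_pos: [542.9, 323.1, 203.8]
eef_rot: [-3.139, -0.001, 2.453]
wrist_force: [-0.3, 0.6, 1.0]
opening: 85.1
finger_force: 0.0
```

Run:
```python
from h import *
b=snapshot('wrist'); cv2.imwrite('pics/w2.png',b)
for o in axis('wrist','torch_mid',25): print(*o)
go([549,324,60],2.452)
```

```text
0.68 6473 [569. 522.] [567. 529.] [ 55. 162.] 1.91
0.68 7940 [531. -37.] [539. -58.] [248. 409.] 1.926
0.61 7176 [544. 327.] [548. 325.] [ 45. 155.] 2.45
t 11.65 p [542.1 322.5 202.5] z [-0.005 -0.002 -1.   ] y [ 0.637  0.771 -0.005] op 85.5 F [-0.1  0.4  0. ]
shift units [-0.1   0.13  2.85]
turn units [-0.06 -0.03 -0.01]
```

View pics/w2.png

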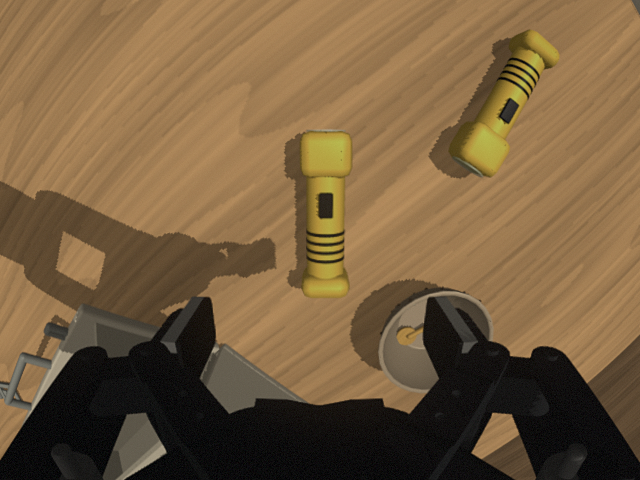

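The wrist view shows the torch at (325,213), lined up with the fingers. The other torch is at (505,105).

Request:
step_arm(rows=[-1, -0.1, 0.13, 0.5, 0, 0, 0, -1, 0, 0, 0.7, 0, 0, 0, -1, 0, 0, 0.7, 0, 0, 0, -1, 0, 0, 0.7, 0, 0, 0, -1, 0, 0, 0.7, 0, 0, 0, -1, 0, 0, 0.4, 0, 0, 0, -1, 0, 0, 0.15, 0, 0, 0, -1, 0, 0, 0, 0, 0, 0, 1, 0, 0, 0, 0, 0, 0, 1, 0, 0, 0, 0, 0, 0, 1, 0, 0, 0, 0, 0, 0, 1, 0, 0, 0, 0, 0, 0, 1, 0, 0, 0, 0, 0, 0, 1, 0, 0, 0, 0, 0, 0], grip_force=60)

```text
t: 13.05
ee_pos: [552.4, 325.2, 15.2]
eef_rot: [3.139, 0.001, 2.453]
wrist_force: [-0.5, -0.0, 5.6]
opening: 32.1
finger_force: 60.3
```

Request:
step_arm(rows=[1, 0, 0, -0.3, 0, 0, 0, 1, 0, 0, -0.6, 0, 0, 0, 1, 0, 0, -0.8, 0, 0, 0, 1, 0, 0, -0.9, 0, 0, 0, 1, 0, 0, -0.9, 0, 0, 0, 1, 0, 0, -0.9, 0, 0, 0, 1, 0, 0, 0, 0, 0, 0.93, 1, 0, 0, 0, 0, 0, 0.93, 1, 0, 0, 0, 0, 0, 0.93, 1, 0, 0, 0, 0, 0, 0.93, 1, 0, 0, 0, 0, 0, 0.93, 1, 0, 0, 0, 0, 0, 0.93, 1, 0, 0, 0, 0, 0, 0.93, 1, 0, 0, 0, 0, 0, 0.93, 1, 0, 0, 0, 0, 0, 0.93, 1, 0, 0, 0, 0, 0, 0.93, 1, 0, 0, 0, 0, 0, 0])

```text
t: 14.75
ee_pos: [550.7, 324.4, 233.4]
eef_rot: [-3.141, 0.0, 1.709]
wrist_force: [-0.1, -0.4, -1.7]
opening: 32.1
finger_force: 59.9
```

Run:
```python
from h import *
go([*box(-60,50),130],1.71)
```

```text
t 14.75 p [550.7 324.4 233.4] z [-0.001 -0.    -1.   ] y [ 0.99   0.138 -0.001] op 32.1 F [-0.1 -0.4 -1.7]
shift units [-5.69 -0.91  2.07]
turn units [-0.01  0.   -0.01]
```

Request:
step_arm(rows=[1, -0.71, -0.12, 0, 0, 0, 0, 1, -0.71, -0.12, 0, 0, 0, 0, 1, -0.71, -0.12, 0, 0, 0, 0, 1, -0.71, -0.12, 0, 0, 0, 0, 1, -0.71, -0.11, 0, 0, 0, 0, 1, -0.71, -0.11, 0, 0, 0, 0, 1, -0.71, -0.11, 0, 0, 0, 0, 1, -0.71, -0.11, 0, 0, 0, 0, 1, 0, 0, 0, 0, 0, 0, 1, 0, 0, 0.5, 0, 0, 0, 1, 0, 0, 0.5, 0, 0, 0, 1, 0, 0, 0.5, 0, 0, 0, 1, 0, 0, 0.5, 0, 0, 0, 1, 0, 0, 0, 0, 0, 0])

```text
t: 16.15
ee_pos: [541.4, 37.9, 129.1]
eef_rot: [-3.133, -0.002, 1.71]
wrist_force: [-0.9, -0.8, -1.9]
opening: 31.8
finger_force: 63.3
```

Run:
```python
from h import *
b=snapshot('wrist'); cv2.imwrite('pics/w3.png',b)
go([*box(-60,50),108],1.71)
```

```text
t 16.2 p [543.1  37.7 131.6] z [-0.005  0.001 -1.   ] y [ 0.99   0.139 -0.005] op 31.4 F [ 0.5 -0.2 -2. ]
shift units [-0.03  0.03  0.47]
turn units [-0.06 -0.01  0.  ]
```

View pics/w3.png

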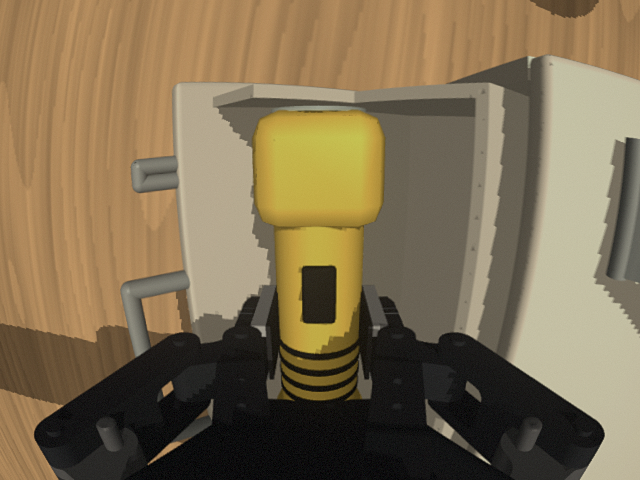

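The torch is over the trough at (320,250), but its head end at (320,108) is close to the left wall at (320,92), so I'll shift it 30 mm right.

Request:
step_arm(rows=[1, -0.3, 0, 0, 0, 0, 0, 1, -0.3, 0, 0, 0, 0, 0, 1, 0, 0, 0.2, 0, 0, 0, 1, 0, 0, 0.2, 0, 0, 0, 1, 0, 0, 0.1, 0, 0, 0, 1, 0, 0, 0, 0, 0, 0])

```text
t: 16.8
ee_pos: [547.5, 7.6, 106.6]
eef_rot: [-3.138, -0.001, 1.709]
wrist_force: [-0.7, -0.3, -0.8]
opening: 31.8
finger_force: 63.3
```

Request:
step_arm(rows=[0.1, 0, 0, 0, 0, 0, 0, -0.1, 0, 0, 0, 0, 0, 0, -0.3, 0, 0, 0, 0, 0, 0, -0.3, 0, 0, 0, 0, 0, 0, -0.3, 0, 0, -0.2, 0, 0, 0, -0.3, 0, 0, -0.5, 0, 0, 0, -0.3, 0, 0, -0.8, 0, 0, 0, -0.3, 0, 0, -0.8, 0, 0, 0, -1, 0, 0, -0.8, 0, 0, 0, -1, 0, 0, 0, 0, 0, 0])

```text
t: 17.8
ee_pos: [552.5, 7.0, 272.6]
eef_rot: [3.127, 0.004, 1.709]
wrist_force: [0.5, 0.1, 0.1]
opening: 81.9
finger_force: 0.0
```

Run:
```python
from h import *
b=snapshot('wrist'); cv2.imwrite('pics/w4.png',b)
t=snapshot('top')
for o in axis('top','opener_mid',10): print(*o)
for n in ['fob_mid','case_mid']: print(n,[(np.round(d['xyz']).tolist(),round(d['conf'],2)) for d in spotter.search_frame('top',n)])
go([412,-325,200],1.02)
```

```text
0.8 593 [ 418. -312.] [ 419. -312.] [150.  44.] 1.019
0.74 227 [599.  64.] [599.  56.] [42. 76.] 1.704
fob_mid []
case_mid []
t 18.05 p [548.1   7.4 261.7] z [-0.003  0.    -1.   ] y [ 0.99   0.138 -0.003] op 85.4 F [ 0.6  0.1 -0.8]
shift units [-6.21 -3.61  1.24]
turn units [-0.03  0.    8.61]
```

View pics/w4.png

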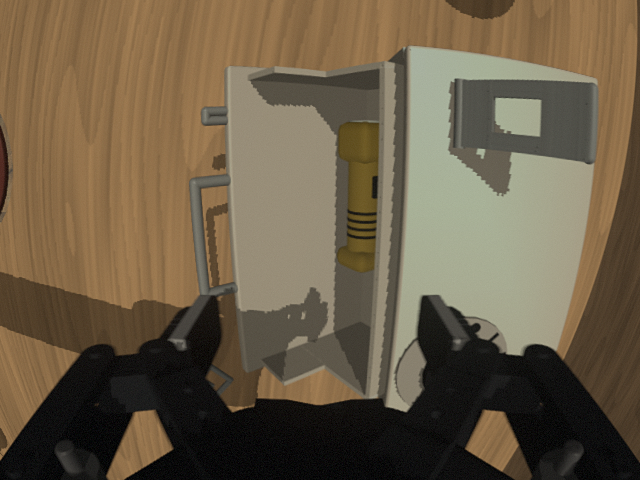

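The torch lies in the trough at (360,195). The opener is next.

Request:
step_arm(rows=[-1, -0.69, -0.4, 0, 0, 0, 0, -1, -0.69, -0.4, 0, 0, 0, 0, -1, -0.69, -0.4, 0, 0, 0, 0, -1, -0.69, -0.4, 0, 0, 0, 0, -1, -0.69, -0.4, 0, 0, 0, 0, -1, -0.69, -0.4, 0, 0, 0, 0, -1, -0.69, -0.4, 0, 0, 0, 0, -1, -0.69, -0.4, 0, 0, 0, 0, -1, -0.69, -0.4, 0, 0, 0, 0, -1, 0, 0, 0.2, 0, 0, 0.96, -1, 0, 0, 0.2, 0, 0, 0.96, -1, 0, 0, 0.2, 0, 0, 0.96, -1, 0, 0, 0.2, 0, 0, 0.96, -1, 0, 0, 0.2, 0, 0, 0.96, -1, 0, 0, 0.2, 0, 0, 0.96, -1, 0, 0, 0, 0, 0, 0.96, -1, 0, 0, 0, 0, 0, 0.96, -1, 0, 0, 0, 0, 0, 0.96, -1, 0, 0, 0, 0, 0, 0])

```text
t: 19.95
ee_pos: [412.6, -324.3, 201.5]
eef_rot: [-3.139, -0.001, 1.018]
wrist_force: [-0.6, 1.0, 0.5]
opening: 85.5
finger_force: 0.0
```

Run:
```python
from h import *
b=snapshot('wrist'); cv2.imwrite('pics/w5.png',b)
for o in axis('wrist','opener_mid',10): print(*o)
go([412,-324,4],1.02)
```

```text
0.8 4342 [ 420. -309.] [ 418. -312.] [147.  42.] 1.007
t 20.05 p [ 412.8 -324.6  202.2] z [-0.001  0.002 -1.   ] y [ 0.852 -0.524 -0.002] op 85.1 F [-0.5  0.7  0.3]
shift units [-0.   -0.01  3.96]
turn units [-0.03 -0.01 -0.01]
```

View pics/w5.png

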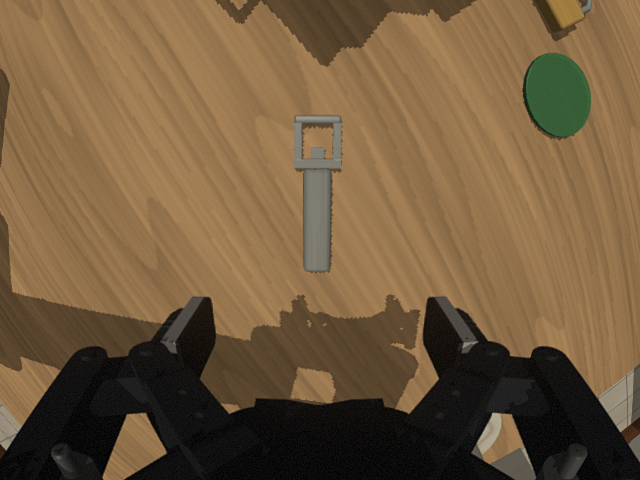

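The opener is centred at (317,195), in line with the fingers.

Request:
step_arm(rows=[-1, 0, 0, 0.6, 0, 0, 0, -1, 0, 0, 0.7, 0, 0, 0, -1, 0, 0, 0.7, 0, 0, 0, -1, 0, 0, 0.7, 0, 0, 0, -1, 0, 0, 0.7, 0, 0, 0, -1, 0, 0, 0.4, 0, 0, 0, -1, 0, 0, 0.12, 0, 0, 0, -1, 0, 0, 0, 0, 0, 0, -1, 0, 0, 0, 0, 0, 0])

```text
t: 20.95
ee_pos: [414.1, -325.8, 8.8]
eef_rot: [3.14, 0.001, 1.018]
wrist_force: [0.1, -0.7, 0.7]
opening: 84.9
finger_force: 0.0
```

Request:
step_arm(rows=[1, 0, 0, 0, 0, 0, 0, 1, 0, 0, 0, 0, 0, 0, 1, 0, 0, 0, 0, 0, 0, 1, 0, 0, 0, 0, 0, 0, 1, 0, 0, 0, 0, 0, 0, 1, 0, 0, 0, 0, 0, 0], grip_force=60)

```text
t: 21.55
ee_pos: [413.7, -325.4, 8.1]
eef_rot: [3.141, 0.0, 1.018]
wrist_force: [-0.6, 0.7, 4.2]
opening: 24.0
finger_force: 59.5
```

Request:
step_arm(rows=[0, 0, 0, 0, 0, 0, 0, 0, 0, 0, 0.1, 0, 0, 0, 0, 0, 0, 0, 0, 0, 0, 1, 0, 0, 0, 0, 0, 0, 1, 0, 0, 0, 0, 0, 0, 1, 0, 0, 0, 0, 0, 0, 1, 0, 0, 0, 0, 0, 0], grip_force=80)

```text
t: 22.25
ee_pos: [413.2, -325.0, 2.3]
eef_rot: [3.142, -0.0, 1.018]
wrist_force: [0.2, -0.1, -1.5]
opening: 23.6
finger_force: 80.1
```

Request:
step_arm(rows=[1, 0, 0, -0.2, 0, 0, 0, 1, 0, 0, -0.5, 0, 0, 0, 1, 0, 0, -0.8, 0, 0, 0, 1, 0, 0, -0.9, 0, 0, 0, 1, 0, 0, -0.9, 0, 0, 0, 1, 0, 0, -0.9, 0, 0, 0, 1, 0, 0, -0.4, 0, 0, -0.9, 1, 0, 0, 0, 0, 0, -0.9, 1, 0, 0, 0, 0, 0, -0.9, 1, 0, 0, 0, 0, 0, -0.9, 1, 0, 0, 0, 0, 0, -0.9, 1, 0, 0, 0, 0, 0, -0.9, 1, 0, 0, 0, 0, 0, -0.9, 1, 0, 0, 0, 0, 0, -0.9, 1, 0, 0, 0, 0, 0, -0.9, 1, 0, 0, 0, 0, 0, -0.5, 1, 0, 0, 0, 0, 0, 0, 1, 0, 0, 0, 0, 0, 0])

```text
t: 24.05
ee_pos: [413.1, -324.9, 232.7]
eef_rot: [3.142, 0.0, 1.705]
wrist_force: [1.3, -0.2, -0.5]
opening: 23.8
finger_force: 79.9
```

Run:
```python
from h import *
go([*box(-55,-30),150],1.71)
```

```text
t 24.05 p [ 413.1 -324.9  232.7] z [ 0. -0. -1.] y [0.991 0.134 0.   ] op 23.8 F [ 1.3 -0.2 -0.5]
shift units [5.21 3.68 1.65]
turn units [ 0.    0.   -0.07]
```

Request:
step_arm(rows=[1, 0.6, 0.46, 0, 0, 0, 0, 1, 0.6, 0.46, 0, 0, 0, 0, 1, 0.6, 0.46, 0, 0, 0, 0, 1, 0.6, 0.46, 0, 0, 0, 0, 1, 0.6, 0.46, 0, 0, 0, 0, 1, 0.6, 0.46, 0, 0, 0, 0, 1, 0.6, 0.46, 0, 0, 0, 0, 1, 0.6, 0.46, 0, 0, 0, 0, 1, 0, 0, 0, 0, 0, 0, 1, 0, 0, 0.6, 0, 0, 0, 1, 0, 0, 0.6, 0, 0, 0, 1, 0, 0, 0.6, 0, 0, 0, 1, 0, 0, 0, 0, 0, 0])

```text
t: 25.35
ee_pos: [559.5, -62.2, 137.1]
eef_rot: [-3.132, -0.003, 1.705]
wrist_force: [-0.2, -0.1, -2.1]
opening: 23.9
finger_force: 79.8
```

Run:
```python
from h import *
go([*box(-55,-50),97],1.71)
```

```text
t 25.35 p [559.5 -62.2 137.1] z [-0.01   0.002 -1.   ] y [ 0.991  0.133 -0.01 ] op 23.9 F [-0.2 -0.1 -2.1]
shift units [-0.01  0.09  0.8 ]
turn units [-0.12 -0.04 -0.07]
```

Request:
step_arm(rows=[1, 0, 0, 0.3, 0, 0, 0, 1, 0, 0, 0.3, 0, 0, 0, 1, 0, 0, 0.25, 0, 0, 0, 1, 0, 0, 0, 0, 0, 0, 0.2, 0, 0, 0, 0, 0, 0, 0, 0, 0, 0, 0, 0, 0, 0, 0, 0, 0, 0, 0, 0, 0, 0, 0, 0, 0, 0, 0, 0, 0, 0, -0.2, 0, 0, 0, 0, 0, 0, -0.5, 0, 0, 0, 0, 0, 0, -0.8, 0, 0, 0, 0, 0, 0, -0.8, 0, 0, 0, -0.5, 0, 0, -0.8, 0, 0, 0, -1, 0, 0, 0, 0, 0, 0])

```text
t: 26.75
ee_pos: [567.6, -63.3, 265.3]
eef_rot: [3.126, 0.006, 1.706]
wrist_force: [0.7, -0.6, 0.2]
opening: 70.3
finger_force: 0.0
```

Run:
```python
from h import *
b=snapshot('wrist'); cv2.imwrite('pics/w6.png',b)
st()
t=snapshot('top')
for n in ['fob_mid','case_mid','opener_mid','torch_mid']: print(n,[(np.round(d['xyz']).tolist(),round(d['conf'],2)) for d in spotter.search_frame('top',n)])
```

```text
t 26.8 p [566.2 -62.9 261.5] z [ 0.011 -0.003 -1.   ] y [0.991 0.135 0.011] op 76.9 F [ 0.4 -0.6 -0.6]
fob_mid [([594.0, 37.0, 65.0], 0.52)]
case_mid []
opener_mid [([570.0, -43.0, 62.0], 0.71)]
torch_mid [([568.0, 520.0, 40.0], 0.85), ([593.0, 36.0, 64.0], 0.77)]
```

View pics/w6.png

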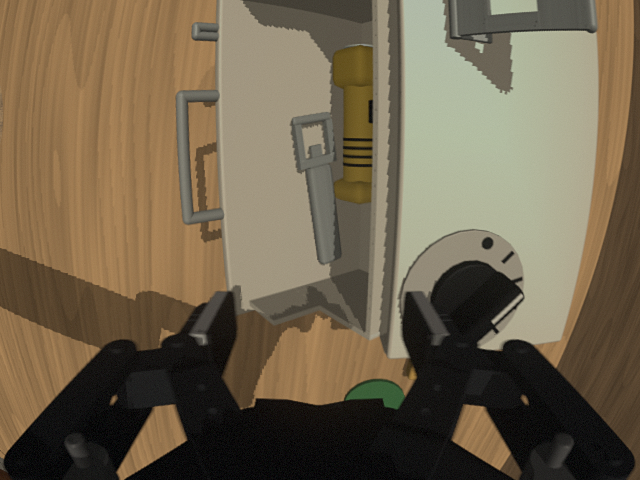

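Both items are in the trough: the torch at (353,125) and the opener at (315,185). The handle bar is at (183,155).

Run:
```python
from h import *
P=ray('wrist',[(184,100),(188,215)],125);print([inbox(p).round(1) for p in P])
go([*box(-205,0),260],1.71)
```

```text
[array([-156.7,   49.9]), array([-158.2,  -39.2])]
t 27.05 p [562.7 -62.2 253.2] z [-0.003  0.001 -1.   ] y [ 0.991  0.134 -0.002] op 85.6 F [-1.1 -0.  -0.4]
shift units [ 0.99 -2.99 -0.13]
turn units [-0.03 -0.01 -0.05]
```

Request:
step_arm(rows=[1, 0.3, -0.75, 0, 0, 0, 0, 1, 0.3, -0.75, 0, 0, 0, 0, 1, 0.4, -0.75, 0, 0, 0, 0, 1, 0, -0.75, 0, 0, 0, 0, 1, 0, 0, 0, 0, 0, 0, 1, 0, 0, 0.7, 0, 0, 0, 1, 0, 0, 0.7, 0, 0, 0, 1, 0, 0, 0.7, 0, 0, 0, 1, 0, 0, 0.7, 0, 0, 0, 1, 0, 0, 0, 0, 0, 0, 1, 0, 0, 0, 0, 0, 0])

```text
t: 28.15
ee_pos: [407.8, -33.0, 114.5]
eef_rot: [-3.14, -0.001, 1.706]
wrist_force: [0.4, 0.0, 0.4]
opening: 0.1
finger_force: 0.0
```

Run:
```python
from h import *
s,R=st();print(inbox(s['ee_pos']))
```

```text
t 28.15 p [407.8 -33.  114.5] z [-0.002  0.001 -1.   ] y [ 0.991  0.134 -0.002] op 0.1 F [0.4 0.  0.4]
[-205.11364844    0.4652916 ]
```

Request:
step_arm(rows=[1, 0, 0.2, 0, 0, 0, 0, 1, 0, 0.2, 0, 0, 0, 0, 1, 0, 0.12, -0.15, 0, 0, 0, 1, 0, 0.12, -0.15, 0, 0, 0, 1, 0, 0.13, -0.14, 0, 0, 0, 1, 0, 0.14, -0.13, 0, 0, 0, 1, 0, 0.14, -0.13, 0, 0, 0, 1, 0, 0.15, -0.12, 0, 0, 0, 1, 0, 0.16, -0.11, 0, 0, 0, 1, 0, 0.16, -0.11, 0, 0, 0, 1, 0, 0.16, -0.09, 0, 0, 0, 1, 0, 0.17, -0.09, 0, 0, 0, 1, 0, 0.17, -0.08, 0, 0, 0, 1, 0, 0.18, -0.07, 0, 0, 0, 1, 0, 0, 0, 0, 0, 0])

```text
t: 29.65
ee_pos: [518.3, -18.2, 184.2]
eef_rot: [3.14, 0.0, 1.706]
wrist_force: [-0.2, 0.2, -0.5]
opening: -0.2
finger_force: 0.0
```

Request:
step_arm(rows=[1, 0, 0.18, -0.06, 0, 0, 0, 1, 0, 0.18, -0.05, 0, 0, 0, 1, 0, 0.19, -0.04, 0, 0, 0, 1, 0, 0.19, -0.04, 0, 0, 0, 1, 0, 0.19, -0.02, 0, 0, 0, 1, 0, 0.15, -0.02, 0, 0, 0, 1, 0, 0, 0, 0, 0, 0, 1, 0, 0, 0, 0, 0, 0])

```text
t: 30.45
ee_pos: [570.5, -11.0, 194.7]
eef_rot: [-3.141, -0.0, 1.706]
wrist_force: [0.4, -0.3, -0.3]
opening: -0.2
finger_force: 0.0
```

Run:
```python
from h import *
s,R=st();print(inbox(s['ee_pos']))
```

```text
t 30.45 p [570.5 -11.  194.7] z [-0.001  0.    -1.   ] y [ 0.991  0.135 -0.001] op -0.2 F [ 0.4 -0.3 -0.3]
[-40.97518314  -0.30680581]
```

Request:
step_arm(rows=[1, 0, 0.1, 0, 0, 0, 0, 1, 0, 0.1, 0, 0, 0, 0, 1, 0, 0.1, 0, 0, 0, 0, 1, 0, 0.1, 0, 0, 0, 0, 1, 0, 0.06, 0, 0, 0, 0, 1, 0, 0, 0, 0, 0, 0])

```text
t: 31.05
ee_pos: [593.6, -7.9, 194.9]
eef_rot: [-3.141, -0.0, 1.706]
wrist_force: [-0.4, -0.5, -0.1]
opening: 0.1
finger_force: 0.0
```

Run:
```python
from h import *
s,R=st();print(inbox(s['ee_pos']))
```

```text
t 31.05 p [593.6  -7.9 194.9] z [-0. -0. -1.] y [ 0.991  0.135 -0.   ] op 0.1 F [-0.4 -0.5 -0.1]
[-17.58172581  -0.43241374]
```

Request:
step_arm(rows=[1, 0, 0.06, 0, 0, 0, 0, 1, 0, 0.06, 0, 0, 0, 0, 1, 0, 0.06, 0, 0, 0, 0, 1, 0, 0, 0, 0, 0, 0])

```text
t: 31.45
ee_pos: [602.5, -6.7, 195.0]
eef_rot: [3.141, 0.0, 1.706]
wrist_force: [0.4, 0.1, -0.1]
opening: -0.1
finger_force: 0.0
```

Run:
```python
from h import *
s,R=st();print(inbox(s['ee_pos']))
b=snapshot('wrist'); cv2.imwrite('pics/w7.png',b)
```

```text
t 31.45 p [602.5  -6.7 195. ] z [ 0. -0. -1.] y [0.991 0.134 0.   ] op -0.1 F [ 0.4  0.1 -0.1]
[-8.60583163 -0.5080186 ]
```

View pics/w7.png

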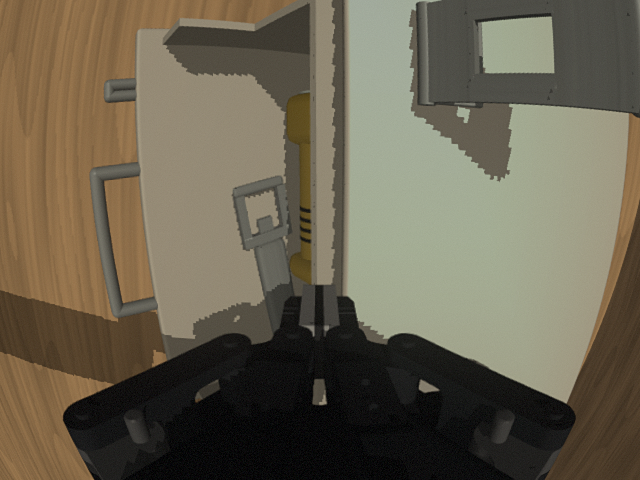

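The bin is still fully out, with its bar at (105,240). The fingers rose over the bar before touching it, so I'll go back and make contact lower down.

Request:
step_arm(rows=[1, 0, -0.8, -0.3, 0, 0, 0, 1, 0, -0.8, 0, 0, 0, 0, 1, 0, -0.8, 0, 0, 0, 0, 1, 0, -0.8, 0, 0, 0, 0, 1, 0, -0.7, 0, 0, 0, 0, 1, 0, 0, 0, 0, 0, 0, 1, 0, 0, 0.7, 0, 0, 0, 1, 0, 0, 0.7, 0, 0, 0, 1, 0, 0, 0.7, 0, 0, 0, 1, 0, 0, 0, 0, 0, 0, 1, 0, 0.2, 0, 0, 0, 0, 1, 0, 0.2, 0, 0, 0, 0, 1, 0, 0, 0, 0, 0, 0])

```text
t: 32.8
ee_pos: [431.1, -30.5, 107.1]
eef_rot: [3.139, 0.001, 1.706]
wrist_force: [-0.0, 0.4, 0.2]
opening: -0.3
finger_force: 0.0
```

Run:
```python
from h import *
s,R=st();print(inbox(s['ee_pos']))
```

```text
t 32.8 p [431.1 -30.5 107.1] z [ 0.003 -0.001 -1.   ] y [0.991 0.135 0.003] op -0.3 F [-0.   0.4  0.2]
[-181.70025923   -0.30184171]
```

Request:
step_arm(rows=[1, 0, 0.08, 0.1, 0, 0, 0, 1, 0, 0.08, 0, 0, 0, 0, 1, 0, 0.08, 0, 0, 0, 0, 1, 0, 0.08, 0, 0, 0, 0, 1, 0, 0.08, 0, 0, 0, 0, 1, 0, 0, 0, 0, 0, 0])

```text
t: 33.4
ee_pos: [437.9, -28.9, 99.5]
eef_rot: [-3.108, -0.001, 1.707]
wrist_force: [-48.7, -5.9, 32.7]
opening: 0.2
finger_force: 25.5
```

Request:
step_arm(rows=[1, 0, -0.12, 0, 0, 0, 0, 1, 0, 0.02, -0.15, 0, 0, 0, 1, 0, 0.1, -0.15, 0, 0, 0, 1, 0, 0.12, -0.15, 0, 0, 0])

```text
t: 33.8
ee_pos: [453.7, -26.6, 122.6]
eef_rot: [-3.138, -0.001, 1.705]
wrist_force: [-6.2, -0.6, 1.7]
opening: 0.3
finger_force: 2.6
```

Request:
step_arm(rows=[1, 0, 0.13, -0.14, 0, 0, 0, 1, 0, 0.14, -0.14, 0, 0, 0, 1, 0, 0.14, -0.13, 0, 0, 0, 1, 0, 0.15, -0.12, 0, 0, 0, 1, 0, 0.15, -0.12, 0, 0, 0, 1, 0, 0.16, -0.11, 0, 0, 0, 1, 0, 0.16, -0.11, 0, 0, 0, 1, 0, 0.16, -0.09, 0, 0, 0, 1, 0, 0.17, -0.09, 0, 0, 0, 1, 0, 0.17, -0.08, 0, 0, 0])

```text
t: 34.8
ee_pos: [531.2, -16.4, 179.2]
eef_rot: [3.141, 0.0, 1.706]
wrist_force: [-1.0, 0.1, -0.2]
opening: 0.1
finger_force: 0.2
```

Request:
step_arm(rows=[1, 0, 0.17, -0.07, 0, 0, 0, 1, 0, 0.17, -0.06, 0, 0, 0, 1, 0, 0.18, -0.05, 0, 0, 0, 1, 0, 0.18, -0.05, 0, 0, 0, 1, 0, 0.15, -0.04, 0, 0, 0, 1, 0, 0, 0, 0, 0, 0])

```text
t: 35.4
ee_pos: [573.6, -10.7, 192.9]
eef_rot: [3.141, 0.0, 1.706]
wrist_force: [-0.6, -0.5, -0.6]
opening: 0.1
finger_force: 0.0
```

Run:
```python
from h import *
s,R=st();print(inbox(s['ee_pos']))
```

```text
t 35.4 p [573.6 -10.7 192.9] z [ 0.001 -0.    -1.   ] y [0.991 0.135 0.001] op 0.1 F [-0.6 -0.5 -0.6]
[-37.87306507  -0.46886959]
```

Request:
step_arm(rows=[1, 0, 0.1, -0.02, 0, 0, 0, 1, 0, 0.1, 0, 0, 0, 0, 1, 0, 0.06, 0, 0, 0, 0, 1, 0, 0.06, 0, 0, 0, 0, 1, 0, 0.06, 0, 0, 0, 0, 1, 0, 0.05, 0, 0, 0, 0, 1, 0, 0, 0, 0, 0, 0])

```text
t: 36.1
ee_pos: [589.7, -8.4, 193.3]
eef_rot: [-3.129, -0.0, 1.706]
wrist_force: [-17.4, -1.0, 9.0]
opening: 0.0
finger_force: 9.0
```

Run:
```python
from h import *
s,R=st();print(inbox(s['ee_pos']))
b=snapshot('wrist'); cv2.imwrite('pics/w8.png',b)
```

```text
t 36.1 p [589.7  -8.4 193.3] z [-0.013 -0.001 -1.   ] y [ 0.991  0.134 -0.013] op 0.0 F [-17.4  -1.    9. ]
[-21.54472012  -0.4251531 ]
```

View pics/w8.png

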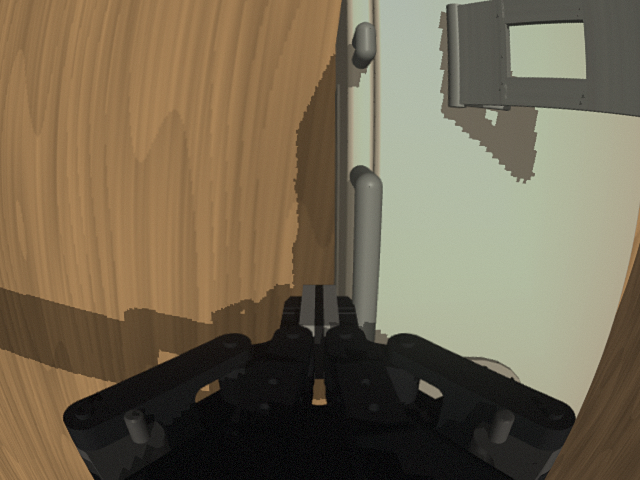

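The bin is shut, with the bar at (368,250) hard against its stop. The hasp is thrown back at (545,50), so I'll go behind it.

Request:
step_arm(rows=[1, 0, -0.4, 0, 0, 0, 0, 1, 0, 0, -0.6, 0, 0, 0, 1, 0, 0, -0.8, 0, 0, 0, 1, 0, 0, -0.8, 0, 0, 0, 1, 0, 0, -0.6, 0, 0, 0, 1, 0.5, 0.7, 0, 0, 0, -0.05, 1, 0.5, 0.7, 0, 0, 0, 0, 1, 0.5, 0.7, 0, 0, 0, 0, 1, 0.5, 0.7, 0, 0, 0, 0, 1, 0.1, 0.5, 0, 0, 0, 0, 1, 0, 0, 0, 0, 0, 0])

```text
t: 37.25
ee_pos: [724.6, 117.7, 331.2]
eef_rot: [-3.14, -0.0, 1.711]
wrist_force: [-0.1, -0.4, -0.1]
opening: -0.4
finger_force: 0.0
```

Run:
```python
from h import *
s,R=st();print(inbox(s['ee_pos']))
go([*box(132,105),228],1.71)
snapshot('wrist');print([(np.round(d['xyz']).tolist(),round(d['conf'],2),inbox(d['xyz']).round()) for d in spotter.search_frame('wrist','hasp_end')])
```

```text
t 37.25 p [724.6 117.7 331.2] z [-0.002  0.    -1.   ] y [ 0.99   0.14  -0.002] op -0.4 F [-0.1 -0.4 -0.1]
[129.51077163 105.80664994]
t 37.25 p [724.6 117.7 331.2] z [-0.002  0.    -1.   ] y [ 0.99   0.14  -0.002] op -0.4 F [-0.1 -0.4 -0.1]
shift units [-0.02  0.05  2.06]
turn units [-0.02 -0.    0.02]
[([671.0, 112.0, 234.0], 0.71, array([ 76., 108.]))]
```

Request:
step_arm(rows=[1, 0, 0.05, 0.5, 0, 0, 0, 1, 0, 0, 0.6, 0, 0, 0, 1, 0, 0, 0.6, 0, 0, 0, 1, 0, 0, 0.3, 0, 0, 0, 1, 0, 0, 0, 0, 0, 0, 1, 0, -0.15, 0, 0, 0, 0, 1, 0, -0.15, 0, 0, 0, 0, 1, 0, -0.15, 0, 0, 0, 0, 1, 0, -0.15, 0, 0, 0, 0, 1, 0, -0.15, 0, 0, 0, 0, 1, 0, -0.15, 0, 0, 0, 0, 1, 0, -0.15, 0, 0, 0, 0, 1, 0, 0, 0, 0, 0, 0])

```text
t: 38.65
ee_pos: [672.2, 109.1, 233.0]
eef_rot: [-3.14, -0.0, 1.71]
wrist_force: [0.4, -0.0, -0.7]
opening: -0.4
finger_force: 0.0
```

Request:
step_arm(rows=[1, 0, -0.15, 0, 0, 0, 0, 1, 0, -0.15, 0, 0, 0, 0, 1, 0, -0.15, 0, 0, 0, 0, 1, 0, -0.15, 0, 0, 0, 0, 1, 0, -0.15, 0, 0, 0, 0, 1, 0, -0.15, 0, 0, 0, 0, 1, 0, -0.15, 0, 0, 0, 0, 1, 0, -0.15, 0, 0, 0, 0, 1, 0, -0.15, 0, 0, 0, 0, 1, 0, -0.15, 0, 0, 0, 0, 1, 0, 0, 0, 0, 0, 0])

```text
t: 39.75
ee_pos: [598.3, 98.8, 233.6]
eef_rot: [-3.141, -0.0, 1.71]
wrist_force: [0.1, -0.5, -0.1]
opening: -0.1
finger_force: 0.0
```

Run:
```python
from h import *
s,R=st();print(inbox(s['ee_pos']))
```

```text
t 39.75 p [598.3  98.8 233.6] z [-0. -0. -1.] y [ 0.99   0.138 -0.   ] op -0.1 F [ 0.1 -0.5 -0.1]
[  1.81291243 104.53307749]
```

Request:
step_arm(rows=[1, 0, -0.14, 0, 0, 0, 0, 1, 0, -0.14, 0, 0, 0, 0, 1, 0, -0.14, 0, 0, 0, 0, 1, 0, -0.1, 0.13, 0, 0, 0, 1, 0, -0.1, 0.13, 0, 0, 0, 1, 0, -0.08, 0.16, 0, 0, 0, 1, 0, -0.07, 0.16, 0, 0, 0, 1, 0, -0.02, 0.16, 0, 0, 0, 1, 0, 0, 0.16, 0, 0, 0, 1, 0, 0, 0, 0, 0, 0])

```text
t: 40.75
ee_pos: [558.9, 93.3, 186.4]
eef_rot: [-3.138, -0.0, 1.71]
wrist_force: [-0.0, -0.3, -0.4]
opening: 0.1
finger_force: 0.0
```

Run:
```python
from h import *
s,R=st();print(inbox(s['ee_pos']))
b=snapshot('wrist'); cv2.imwrite('pics/w9.png',b)
```

```text
t 40.75 p [558.9  93.3 186.4] z [-0.004 -0.    -1.   ] y [ 0.99   0.138 -0.004] op 0.1 F [-0.  -0.3 -0.4]
[-37.93255794 104.59512591]
```

View pics/w9.png

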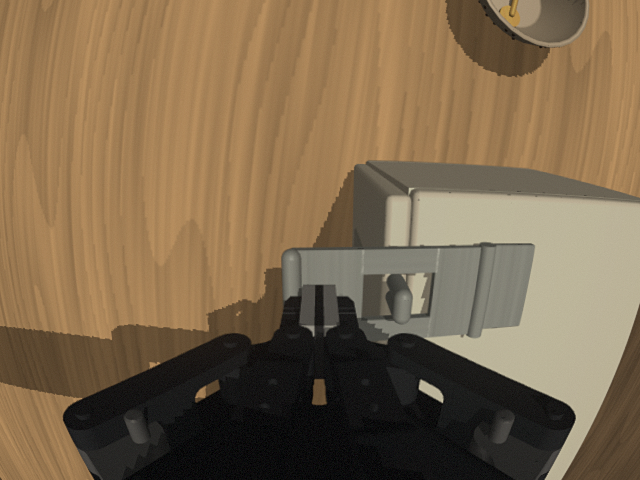

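The hasp is down, with the staple through its slot at (400,295). Now I'll press it flat.

Request:
step_arm(rows=[1, 0, 0, 0.06, 0, 0, 0, 1, 0, 0, 0.06, 0, 0, 0, 1, 0, 0, 0.05, 0, 0, 0, 1, 0, 0, 0, 0, 0, 0])

```text
t: 41.2
ee_pos: [560.5, 93.4, 181.8]
eef_rot: [3.141, 0.0, 1.71]
wrist_force: [-3.3, -0.3, 5.7]
opening: -0.3
finger_force: 3.3
```

Request:
step_arm(rows=[1, 0, 0, 0.06, 0, 0, 0, 1, 0, 0, 0, 0, 0, 0, 1, 0, 0, -0.5, 0, 0, 0, 1, 0, 0, -0.8, 0, 0, 0, 1, 0, 0, -0.8, 0, 0, 0, 1, 0, 0, -0.8, 0, 0, 0, -0.2, -0.5, 0.2, 0, 0, 0, 0, -0.2, -0.7, 0.3, 0, 0, 0, 0, -0.2, -0.7, 0.3, 0, 0, 0, 0, -0.2, -0.7, 0.3, 0, 0, 0, 0, -0.2, -0.7, 0.3, 0, 0, 0, 0, -0.2, -0.7, 0.4, 0, 0, 0, 0, -0.2, 0, 0, 0, 0, 0, 0])

```text
t: 42.5
ee_pos: [678.2, -96.2, 320.1]
eef_rot: [-3.14, 0.001, 1.705]
wrist_force: [-0.5, 0.9, -0.6]
opening: 51.3
finger_force: 0.0
```

Run:
```python
from h import *
s,R=st();print(inbox(s['ee_pos']))
b=snapshot('top'); c=b[140:290,285:505]
w=snapshot('wrist')
cc=cv2.resize(b[140:240,285:425],None,fx=4,fy=4,interpolation=cv2.INTER_CUBIC)
ww=cv2.resize(w,None,fx=.83,fy=.83); h=max(cc.shape[0],ww.shape[0])
cv2.imwrite('pics/t3.png',cc); 
P=[*box(55,-95),221]
for v in (0,.524,1.047,2.094):
  a=PSI+1.309-v; q=proj('top',[[P[0],P[1],221],[P[0]+30*np.cos(a),P[1]+30*np.sin(a),221]]); print(v,((q-[285,140])*4).round())
go([*box(55,-95),260],.924)
```

```text
t 42.5 p [678.2 -96.2 320.1] z [-0.001 -0.001 -1.   ] y [ 0.991  0.134 -0.002] op 51.3 F [-0.5  0.9 -0.6]
[ 53.95470114 -99.61650621]
0 [[426. 189.]
 [377. 184.]]
0.524 [[426. 189.]
 [386. 161.]]
1.047 [[426. 189.]
 [405. 146.]]
2.094 [[426. 189.]
 [454. 151.]]
t 42.6 p [676.9 -92.8 321.1] z [-0.001  0.001 -1.   ] y [ 0.991  0.137 -0.001] op 51.3 F [-0.3  0.1 -0.3]
shift units [0.02 0.04 1.22]
turn units [-0.02 -0.01  9.81]
```

View pics/t3.png

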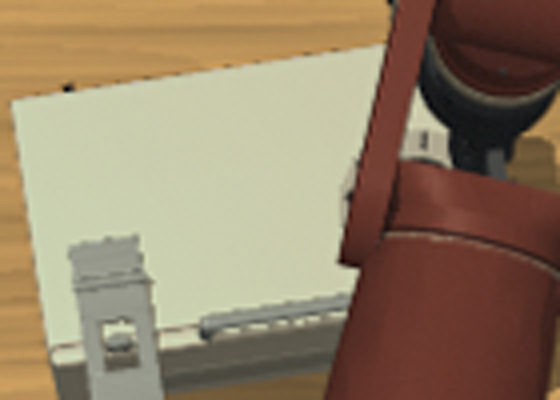

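The hasp lies over the staple at (118,340). The projection model matched the earlier dial view, so the dial is at mark one and needs three clicks.

Request:
step_arm(rows=[-0.2, 0, 0, 0, 0, 0, 0.98, -0.2, 0, 0, 0, 0, 0, 0.98, -0.2, 0, 0, 0, 0, 0, 0.98, -0.2, 0, 0, 0, 0, 0, 0.98, -0.2, 0, 0, 0, 0, 0, 0.98, -0.2, 0, 0, 0, 0, 0, 0.98, -0.2, 0, 0, 0, 0, 0, 0.98, -0.2, 0, 0, 0, 0, 0, 0.98, -0.2, 0, 0, 0, 0, 0, 0.98, -0.2, 0, 0, 0, 0, 0, 0.98, -0.2, 0, 0, 0.6, 0, 0, 0, -0.2, 0, 0, 0.5, 0, 0, 0, -0.2, 0, 0, 0, 0, 0, 0])

```text
t: 43.9
ee_pos: [674.3, -90.3, 262.3]
eef_rot: [-3.134, 0.003, 0.927]
wrist_force: [-0.2, -0.3, -1.0]
opening: 51.3
finger_force: 0.0
```

Run:
```python
from h import *
s,R=st();print(inbox(s['ee_pos']))
go([*box(55,-95),196],.924)
b=snapshot('wrist'); cv2.imwrite('pics/w10.png',b)
```

```text
t 43.9 p [674.3 -90.3 262.3] z [-0.008  0.002 -1.   ] y [ 0.8   -0.6   -0.007] op 51.3 F [-0.2 -0.3 -1. ]
[ 50.87761008 -93.20115743]
t 43.9 p [674.3 -90.3 262.3] z [-0.008  0.002 -1.   ] y [ 0.8   -0.6   -0.007] op 51.3 F [-0.2 -0.3 -1. ]
shift units [0.04 0.09 1.33]
turn units [-0.09  0.04  0.04]
```

View pics/w10.png

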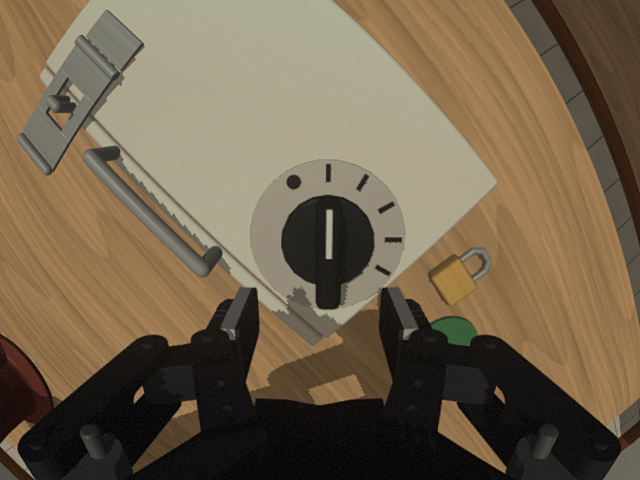

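The view shows the white line at (329,232), exactly at the first mark (328,173). I'll descend and grip.

Request:
step_arm(rows=[-0.2, 0.04, 0.1, 0.4, 0, 0, 0, -0.2, 0, 0, 0.4, 0, 0, 0, -0.2, 0, 0, 0.3, 0, 0, 0, -0.2, 0, 0, 0.18, 0, 0, 0, -0.2, 0, 0, 0, 0, 0, 0, 1, 0, 0, 0, 0, 0, 0, 1, 0, 0, 0, 0, 0, 0, 1, 0, 0, 0, 0, 0, 0, 1, 0, 0, 0, 0, 0, 0, 1, 0, 0, 0, 0, 0, 0], grip_force=40)

```text
t: 44.95
ee_pos: [679.7, -91.4, 204.9]
eef_rot: [-3.134, 0.001, 0.927]
wrist_force: [-13.1, 7.2, 8.7]
opening: 12.9
finger_force: 41.8
```

Request:
step_arm(rows=[1, 0, -0.08, 0, 0, 0, 0, 1, 0, 0, 0, 0, 0, 0.66, 1, 0, 0, 0, 0, 0, 0.66, 1, 0, 0, 0, 0, 0, 0.66, 1, 0, 0, 0, 0, 0, 0.66, 1, 0, 0, 0, 0, 0, 0.66, 1, 0, 0, 0, 0, 0, 0.66, 1, 0, 0, 0, 0, 0, 0.66, 1, 0, 0, 0, 0, 0, 0.66, 1, 0, 0, 0, 0, 0, 0.66, 1, 0, 0, 0, 0, 0, 0.6, 1, 0, 0, 0, 0, 0, 0, 1, 0, 0, 0, 0, 0, 0, 1, 0, 0, 0, 0, 0, 0])

```text
t: 46.35
ee_pos: [678.7, -90.5, 205.0]
eef_rot: [-3.14, -0.001, 0.403]
wrist_force: [-4.1, 2.9, 5.1]
opening: 12.8
finger_force: 41.5
```

Request:
step_arm(rows=[1, 0, 0, 0, 0, 0, 0.66, 1, 0, 0, 0, 0, 0, 0.66, 1, 0, 0, 0, 0, 0, 0.66, 1, 0, 0, 0, 0, 0, 0.66, 1, 0, 0, 0, 0, 0, 0.66, 1, 0, 0, 0, 0, 0, 0.66, 1, 0, 0, 0, 0, 0, 0.66, 1, 0, 0, 0, 0, 0, 0.66, 1, 0, 0, 0, 0, 0, 0.66, 1, 0, 0, 0, 0, 0, 0.6, 1, 0, 0, 0, 0, 0, 0, 1, 0, 0, 0, 0, 0, 0])

```text
t: 47.55
ee_pos: [678.5, -89.5, 205.0]
eef_rot: [-3.139, 0.001, -0.12]
wrist_force: [-5.1, 4.9, 5.9]
opening: 13.1
finger_force: 41.6
```

Request:
step_arm(rows=[1, 0, 0, 0, 0, 0, 0.66, 1, 0, 0, 0, 0, 0, 0.66, 1, 0, 0, 0, 0, 0, 0.66, 1, 0, 0, 0, 0, 0, 0.66, 1, 0, 0, 0, 0, 0, 0.66, 1, 0, 0, 0, 0, 0, 0.66, 1, 0, 0, 0, 0, 0, 0.66, 1, 0, 0, 0, 0, 0, 0.66, 1, 0, 0, 0, 0, 0, 0.66, 1, 0, 0, 0, 0, 0, 0.6, 1, 0, 0, 0, 0, 0, 0, 1, 0, 0, 0, 0, 0, 0])

```text
t: 48.75
ee_pos: [678.9, -88.5, 205.0]
eef_rot: [-3.137, 0.003, -0.643]
wrist_force: [-4.0, 7.8, 5.9]
opening: 13.3
finger_force: 41.6
```

Turned by 1.570 rad, so I'll release, lift and check.

Request:
step_arm(rows=[-0.2, 0, 0, 0, 0, 0, 0, -0.2, 0, 0, 0, 0, 0, 0, -0.2, 0, 0, 0, 0, 0, 0, -0.2, 0, 0, 0, 0, 0, 0, -0.2, 0, 0, -0.3, 0, 0, 0, -0.2, 0, 0, -0.6, 0, 0, 0, -0.2, 0, 0, -0.8, 0, 0, 0, -0.2, 0, 0, -0.8, 0, 0, 0, -0.2, -0.7, 0, -0.8, 0, 0, 0, -0.2, -0.9, 0, 0, 0, 0, 0, -0.2, -0.9, 0, 0, 0, 0, 0, -0.2, -0.9, 0, 0, 0, 0, 0, -0.2, -0.9, 0, 0, 0, 0, 0, -0.2, 0, 0, 0, 0, 0, 0])

```text
t: 50.15
ee_pos: [505.7, 39.0, 367.8]
eef_rot: [-3.139, -0.002, -0.641]
wrist_force: [-0.1, -0.3, -0.0]
opening: 51.2
finger_force: 0.0
```

Run:
```python
from h import *
s,R=st()
b=snapshot('wrist'); t=snapshot('top')
c=cv2.resize(t[120:300,200:500],(500,300),interpolation=cv2.INTER_CUBIC)
w=cv2.resize(b,(400,300)); cv2.imwrite('pics/end.png',np.vstack([c,np.pad(w,((0,0),(50,50),(0,0)))]))
```

```text
t 50.15 p [505.7  39.  367.8] z [ 0.003  0.001 -1.   ] y [-0.598 -0.802 -0.002] op 51.2 F [-0.1 -0.3 -0. ]
```

View pics/end.png

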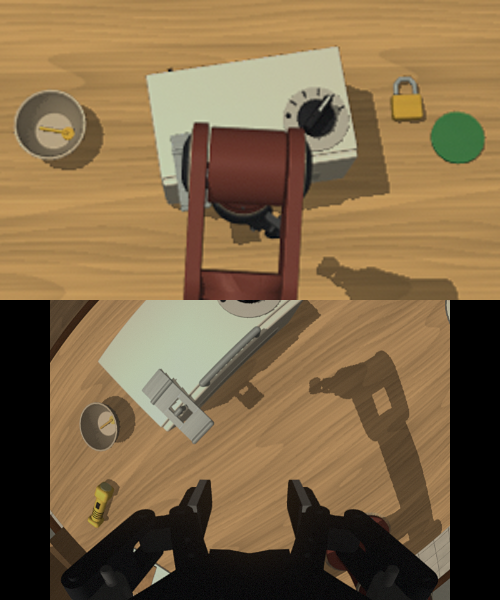

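In the final views the dial's white line at (327,100) matches the fourth mark. The hasp is flat over the staple at (180,410), the bin is shut, and the bowl, padlock and coaster are untouched. I'm handing in.

```bash
python3 -c "
from bench import order
print(order.finish_job())"
```

```text
the job is handed in; nothing more can be done
None
```

The job is handed in: the torch and opener (no fob or case showed on the ledge) are in the shut bin, the hasp lies flat over its staple, and the dial is at the fourth mark. One slip on the way: the first push to close the bin missed the handle and the second pressed it with about 49 N through the fingertips before the bin closed; I don't know whether that counts against the 40 N limit.

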